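Uncap the inspection camera and open its iris ring to the stop

TASK

Take the dust cap off the inspection camera and set it down, knob up, in the middle of the cork mat. Then turn the slim iris ring anticlockwise (seen from above) until you feel its lever bear firmly on the stop post, but do not force it, and let go with the lever still resting against the post. Do not touch the fixed rings above and below it or the post, and leave the other things on the table where they are.

Things in the scene. Friction and masses are not known exactly. Their poses are not given: they have to be found in the camera images.
- camera: Inspection camera fixed to the table, lens up: foot 110 dia x 8 mm, 64 mm square housing to 38 mm, then lower fixed ring, iris ring, upper fixed ring, dust cap on the vertical axis through the origin (foot's underside, on the table). Its -x axis points towards the robot, up to 0.45 rad either way. Ring angle = angle from the camera's x axis to the iris ring's, anticlockwise positive.
- lower_ring: Fixed black ring under the iris ring, 84 dia, flat top 52 mm above the table. On it, firmly clamped, the rubber-sleeved stop post: 7 dia, 36.5 mm from the axis, to 70 mm above the table. Its place varies and is in no pose: the lever meets it at a ring angle of 0.2 to 0.7 rad; then the force on it rises 4 to 9 N per mm (it gives a little). Fingers must not touch ring or post. Origin as camera.
- iris_ring: Slim knurled ring, 57 dia, 53.5 to 66.5 mm above the table, turns about the lens axis; friction up to 0.2 N m, damped, stays where left. Origin on the axis at table height; -x axis points to its lever's contact face. Starts at ring angle -0.6 to -0.3 rad, so turns 0.5 to 1.3 rad to the post. If first gripped along the camera's y axis, the fingers clear lever and post all the way.
- upper_ring: Fixed black ring above the iris ring, 46 mm dia, from 68 to 82 mm above the table. Same origin as the camera. Not to be touched by the fingers.
- lever_face (a point): middle of the contact face of the ring's lever, on the side that leads when turned anticlockwise, 36.5 mm from the axis, 60.5 mm above the table; the post meets it there. The lever is a bar 6 mm wide, 10 mm high, reaching to 38.5 mm from the axis.
- dust_cap: Loose black cap, 62 mm dia, on the upper ring; skirt 10 mm deep with 52 mm bore (3 mm play all round the upper ring), plate above it, and a central knob 20 mm dia from 15 to 37 mm above its origin. Origin: centre of the skirt's underside, 72 mm above the table at the start; z up. About 60 g. It overhangs the iris ring.
- mat: Cork mat 120 x 120 x 4 mm lying fixed on the table, origin at the centre of its underside.
- jar: jar of rivets with a black lid, 60 mm dia, 69 mm high, bystander; origin under its centre
- clip_a: yellow strap clip 36x50x17 mm, bystander; origin under its centre
- clip_b: yellow strap clip 36x50x17 mm, bystander; origin under its centre
- battery: round battery 14 mm dia, 51 mm long, lying, bystander; origin under its centre
- driver: screwdriver with black handle, 190 mm long, bystander; origin under its middle
- pcb: small green circuit board 35x60x10 mm, bystander; origin under its centre
Things that resemble listed ones, but are neither listed nor needed, are in the scene too. There is more than one size of the camera; the one meant has the size given above. There is more than one size of the dust_cap; the job needs the smaller.

How it is judged (in metres and radians):
On the way, in this order (a step that is already met when the one before it is completed fails the run):
1. the cap lies knob up on the cork mat, let go (horizontal distance between dust_cap and mat below 0.04 m and height (world z) of dust_cap below 0.008 m and angle between dust_cap's own z axis and vertical below 0.1 rad and contact force between the fingers and dust_cap below 0.1 N and linear speed of dust_cap below 0.02 m/s), for 0.2 s.
2. the lever bears on the stop post with more than 3 N (contact force between iris_ring and lower_ring above 3 N), for 0.2 s.
At the end, for the whole second after the job is handed in: The cap rests upright on the mat, its centre within 40 mm of the mat's centre, and the ring's lever still touches the stop post on the lower ring (contact over 0.2 N) with the robot touching nothing, after having borne on it with more than 3 N for 0.2 s (all of step 1 and contact force between iris_ring and lower_ring above 0.2 N and contact force between each of the fingers, the arm and anything else below 0.1 N).
It fails at once if the lever is forced against the stop post with more than 20 N (contact force between iris_ring and lower_ring above 20 N).
It fails at once if the gripper touches the upper fixed ring, the lower fixed ring or its stop post with more than 3 N (contact force between any of the fingers, the arm and upper_ring above 3 N or contact force between any of the fingers, the arm and lower_ring above 3 N).
It fails at once if a bystander is moved by more than 25 mm (distance of any of driver, jar, clip_a, clip_b, battery, pcb from where it was at the start of the episode above 0.025 m).
It also fails if it takes over 72 s, if anything falls off the work surface, if the arm or the gripper's body presses on something with over 40 N, if the wrist force passes 120 N, or if a joint passes its speed limit or range.

ROBOT

A 6-joint arm with a two-finger parallel gripper is mounted at the origin on a cart in front of the work surface, level with it; the furniture and walls round the work are solid. World frame = base frame: x ahead of the robot, y to its left, z up, the work surface at z = 0. Lengths are in mm, angles in rad, forces in N, time in s.
With the tool pointing down it reaches from about 275 to 725 mm from the base axis. Payload 15.9 kg.
Tool frame: the origin (TCP) lies at the very end of the fingers, on their centre line; the grasp point (between the pads) lies 19 mm behind it (bot.pinch_z is the distance from the TCP to the grasp point, in mm); z points along the fingers, y is the line along which they close (so a half turn about z gives the same grasp; the last joint's range is limited). The gripper opens to 85 mm and grips with 20 to 120 N. Pads are 22 mm wide; open, the fingers measure 114 mm over their backs; the gripper's body (76 mm by 85 mm) begins 54 mm behind the grasp point. The pads swing forward as they close: fully open they stand 13 mm farther back than shut.
Start: joints at [-1.168, 0.213, -0.034, 1.323, 0, 1.571], TCP at [195.99, -459.971, 231.306] pointing down, gripper open.
Joint ranges: [-2.98, 2.98], [-0.74, 1.72], [-1.14, 1.35], [-2.1, 2.04], [-1.57, 1.44], [-3.14, 3.14]. Speed limits (rad/s): [1.89, 1.89, 2.39, 2.57, 3.14, 3.14].

INTERFACE

Orientations are given as a 3x3 rotation matrix whose columns are the frame's x, y, z axes.
In Python, from cell import bot, optics gives the robot as it stands. The module is installed in compiled form; this text tells all that it offers.
- The arm moves only by the tool arm_command, never from a script. Its argument "motion" is a list of rows, each a list of 3 entries, a list of its own where there are three numbers: the opening, from 0 (shut) to 1 (fully open), then the shift along the tool's x, y, z in mm, then the turn, a rotation vector about the tool's x, y, z in degrees. In form: [[claw, [x, y, z], [ax, ay, az]], ...]. A call has 1 to 20 rows; each row is the pose to reach, as a shift and turn from the pose commanded when the call began, along the tool's axes at that moment; what a row does not reach only later rows make up. A row lasts 1/8 s, in which the tool goes at most 62.5 mm and 10.7 degrees, less where a joint would pass 70% of its speed; a pose out of reach is approached as far as the arm can. A call with a gripper value outside its range is refused whole. The fingers move at their own pace and stop on an object; "grip_force" is the grip in N (left out, the last holds). Time passes only in rows, so rows that repeat a pose let the fingers close. It gives the time, the measured TCP pose, the force, the opening and the grip force at its end, in the units of the state.
- bot.get_obs(): the state, without advancing time (a new reading comes with each control period).
- optics.grab_frame(name): name is "scene" or "side" or "wrist"; returns the picture (384x512x3 uint8, red, green, blue); there is no depth.
- optics.calibration(name): a dict with "fx", "fy", "cx", "cy" (pixels), "R" (3x3) and "t" (3): a world point X has camera coordinates R X + t. Camera axes: x right, y down, z forward; pixel columns grow to the right and rows downward; lengths in mm; the calibration is good to about 2 mm. A picture is of the moment at which its call begins: read the wrist's pose just before it. calibration takes no time and is no camera call; for the wrist camera it gives the pose at the moment of the call.
- bot.job_done(): hands the job in; it is judged then, once.
The state is a dict: "time": time; "joints": joint angles; "dq": joint speeds; "effort": joint torques, N m; "position": TCP position; "ee_rot": TCP orientation; "contact_force": force on the tool from outside, world axes, zero at the start; "wrist_torque": the same for the moment, N m; "finger_gap": opening from 0.0 (shut) to 1.0 (fully open); "grasp_force": force on a finger pad.
Only numpy, scipy, OpenCV 4.12 (cv2) and the standard library are available. Lean on these libraries where they do the work, as an engineer would, in place of code of your own. Each camera call takes 0.05 s, during which the arm holds its last target. There are 200 camera calls.

## Working session

There is one attempt and no reset: what is moved stays moved. The work goes in short steps, Python scripts to look and compute and a tool call to move; the robot and the scene stay as the last step left them, time stands still between calls to the robot, and variables do not carry over. Pictures are saved under pics/ and viewed, at most 13 in all, crops included, and the job is handed in when it is done.

Besides the shell and the picture viewer there is one more tool, called after ">>>" as name(argument=value, ...) on one line, values as JSON. arm_command: Moves the arm, as the interface text tells. Its arguments: {"type":"object","properties":{"motion":{"type":"array"},"grip_force":{"type":"number"}},"required":["motion"]}

```bash
mkdir -p pics; cat > h.py <<'E'
import numpy as np, cv2
from cell import bot, optics
def grab(n,f=None):
    c=optics.calibration(n); im=optics.grab_frame(n)[:,:,::-1].copy()
    if f: cv2.imwrite('pics/'+f,im)
    return im,c
def ray(c,u,v):
    R=np.array(c['R']);t=np.array(c['t']).ravel()
    return -R.T@t, R.T@np.array([(u-c['cx'])/c['fx'],(v-c['cy'])/c['fy'],1])
def onz(c,u,v,z):
    o,d=ray(c,u,v); return (o+d*(z-o[2])/d[2])
def proj(c,X):
    p=np.array(c['R'])@np.array(X,float)+np.array(c['t']).ravel()
    return np.array([c['fx']*p[0]/p[2]+c['cx'],c['fy']*p[1]/p[2]+c['cy']])
E
python3 - <<'E'
from h import *
a,c=grab('scene','scene.png');b,d=grab('side','side.png')
for k in(c,d): print(np.round(ray(k,256,192),2),k['fx'])
s=bot.get_obs();print(s['position'],np.round(s['ee_rot'],3),s['time'],bot.pinch_z)
E
```

```text
[[ 9.8990e+02  3.3776e+02  9.5771e+02]
 [-4.1000e-01 -3.6000e-01 -8.3000e-01]] 423.72709828701903
[[ 1.41724e+03 -7.17210e+02  8.28270e+02]
 [-6.60000e-01  5.00000e-01 -5.60000e-01]] 494.9527312634392
[ 195.87089041 -459.72418934  230.89266275] [[ 0.92   0.392 -0.   ]
 [ 0.392 -0.92   0.001]
 [-0.    -0.001 -1.   ]] 0.1 18.700000000000003
```

View pics/scene.png

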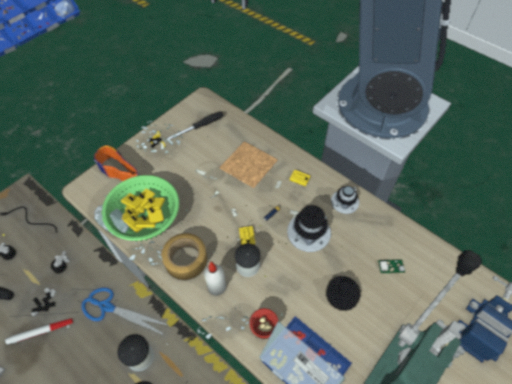

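View pics/side.png

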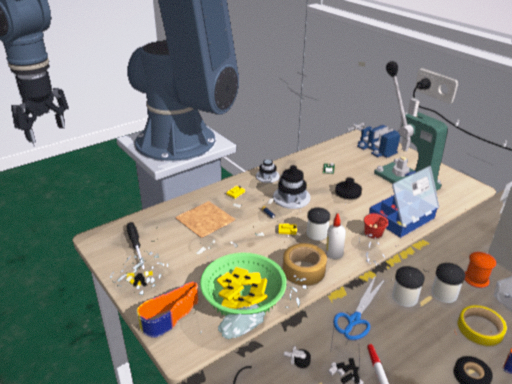

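The scene picture shows two lens units: a large one at about (310,228) with a black cap, and a small one at (346,197). A second, loose cap lies on the table at (343,292), and a black-lidded jar stands at (247,258). The mat is at (248,164). In the side view the large unit is at (292,188) and the mat at (205,218). I'll check the sizes next.

```bash
python3 - <<'E'
from h import *
a=cv2.imread('pics/scene.png');b=cv2.imread('pics/side.png')
c=optics.calibration('scene');d=optics.calibration('side')
hsv=cv2.cvtColor(a,cv2.COLOR_BGR2HSV)
for im,k in((a,c),(b,d)):
    h=cv2.cvtColor(im,cv2.COLOR_BGR2HSV)
    m=cv2.inRange(h,(7,110,100),(18,255,255))
    n,l,s,ce=cv2.connectedComponentsWithStats(m)
    for i in range(1,n):
        if 300<s[i,4]: 
            p=cv2.boxPoints(cv2.minAreaRect(np.argwhere(l==i)[:,::-1].astype(np.float32)))
            print('mat?',ce[i],onz(k,*ce[i],4).round(),s[i])
def diam(k,l,r,z): 
    p,q=onz(k,*l,z),onz(k,*r,z); return np.linalg.norm(p-q).round(1),((p+q)/2).round(1)
print('big foot',diam(c,(288,232),(331,232),8)); print('small foot',diam(c,(333,201),(359,201),8))
print('loose cap',diam(c,(326,292),(361,292),10)); print('cap on cam',diam(c,(295,220),(328,220),85))
sc=np.hstack([cv2.resize(a[170:320,270:370],None,fx=4,fy=4,interpolation=2),cv2.resize(b[140:240,245:345],None,fx=4,fy=4,interpolation=2)[:400].copy() if 0 else cv2.resize(b[140:290,245:345],None,fx=4,fy=4,interpolation=2)])
cv2.imwrite('pics/crop.png',sc)
E
```

```text
mat? [114.46646341 163.48170732] [ 705. -444.    4.] [ 95 146  42  35 656]
mat? [204.71428571 218.85529954] [ 458. -165.    4.] [ 176  202   59   35 1085]
mat? [305.64605263 264.60789474] [764. -64.   4.] [284 243  43  42 760]
mat? [479.50970874 268.92354369] [1028.  268.    4.] [465 251  32  37 824]
mat? [171.67875648 302.96225019] [ 681. -391.    4.] [ 138  281   61   46 1351]
big foot (np.float64(108.8), array([520. , 104.4,   8. ]))
small foot (np.float64(69.0), array([382.3, 121.4,   8. ]))
loose cap (np.float64(81.1), array([594.6, 259.1,  10. ]))
cap on cam (np.float64(78.1), array([529.4, 107.5,  85. ]))
```

View pics/crop.png

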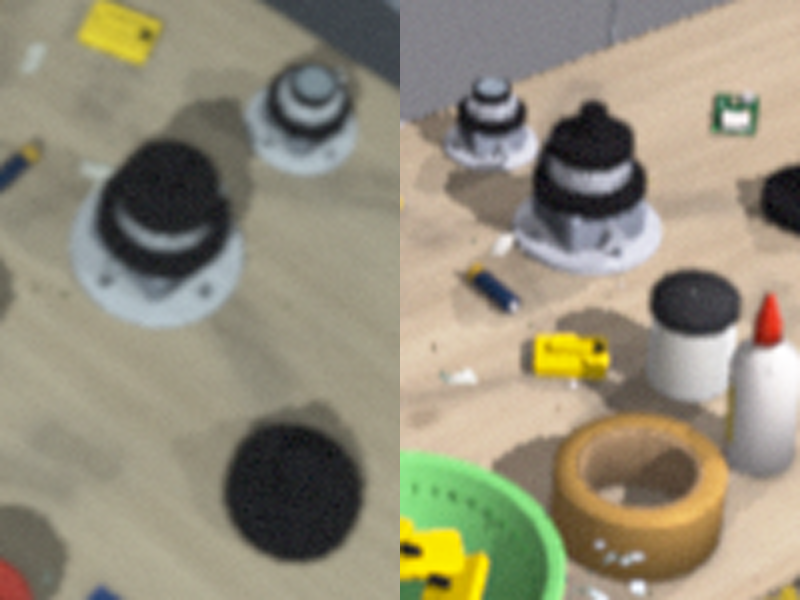

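The large unit's foot measures 109 mm, so it's the right camera, at about (520,104). The small unit measures 69 mm. The loose cap at 81 mm is the larger one, so the cap I want is on the camera. Next I'll work out a move for a close look.

```bash
cat >> h.py <<'E'
def move(X,yaw):
    "shift in tool axes and az (deg) to reach world X with tool x at yaw, pointing down"
    s=bot.get_obs();R=np.array(s['ee_rot']);p=np.array(s['position'])
    cy,sy=np.cos(yaw),np.sin(yaw);T=np.array([[cy,sy,0],[sy,-cy,0],[0,0,-1]])
    rv=np.degrees(cv2.Rodrigues(R.T@T)[0].ravel())
    return (R.T@(np.array(X)-p)).round(1),rv.round(1)
E
python3 - <<'E'
from h import *
c=optics.calibration('wrist');o,d=ray(c,256,192);s=bot.get_obs();R=np.array(s['ee_rot'])
print('cam off tool',R.T@(o-s['position']),R.T@d,c['fx'])
k=optics.calibration('scene')
print('mat',[onz(k,u,v,4).round() for u,v in((248,163),(221,165),(246,143),(276,159),(254,186))])
print(move((500,100,330),0.2+np.pi))
E
```

```text
cam off tool [  83.66348015    0.54165828 -143.38723213] [-0.33097272  0.00165785  0.94367581] 292.99193549391475
mat [array([ 456., -161.,    4.]), array([ 512., -214.,    4.]), array([ 405., -214.,    4.]), array([ 393., -110.,    4.]), array([504., -96.,   4.])]
(array([ 499.2, -395.8,  -98.7]), array([-0.000e+00, -1.000e-01, -1.684e+02]))
```

>>> arm_command(motion=[[0.5,[125,-99,-60],[0,0,-21]],[0.5,[250,-198,-60],[0,0,-42]],[0.5,[374,-297,-60],[0,0,-63]],[0.5,[480,-390,-40],[0,0,-84]],[0.5,[518,-393,-20],[0,0,-105]],[0.5,[518,-393,0],[0,0,-126]],[0.5,[518,-393,0],[0,0,-147]],[0.5,[518,-393,0],[0,0,-168]],[0.5,[518,-393,0],[0,0,-168]],[0.5,[518,-393,0],[0,0,-168]],[0.5,[518,-393,0],[0,0,-168]],[0.5,[518,-393,0],[0,0,-168]],[0.5,[518,-393,0],[0,0,-168]],[0.5,[518,-393,0],[0,0,-168]],[0.5,[518,-393,0],[0,0,-168]],[0.5,[518,-393,0],[0,0,-168]],[0.5,[518,-393,0],[0,0,-168]],[0.5,[518,-393,0],[0,0,-168]]])

```text
time: 2.35
position: [518.4, 104.6, 231.2]
ee_rot: [[-0.982, -0.189, -0.0], [-0.189, 0.982, -0.0], [0.0, 0.0, -1.0]]
contact_force: [-0.9, 0.7, -0.9]
finger_gap: 0.497
grasp_force: 0.0
```

```bash
python3 - <<'E'
from h import *
a,c=grab('wrist','w1.png');s=bot.get_obs()
print(s['position'],np.round(s['joints'],2),s['finger_gap'],s['time'],s['contact_force'])
for z in(8,38,52,72,109): print(z,proj(c,(520,104,z)))
E
```

```text
[518.43235493 104.60994102 231.20183071] [0.2  0.27 0.04 1.34 0.   0.01] 0.4990968702666997 2.4 [-0.94778627  0.28559622 -0.5922891 ]
8 [255.04835942 159.46539767]
38 [255.02106343 165.17963988]
52 [255.00672944 168.18036897]
72 [254.98415024 172.90718008]
109 [254.93428589 183.34596531]
```

View pics/w1.png

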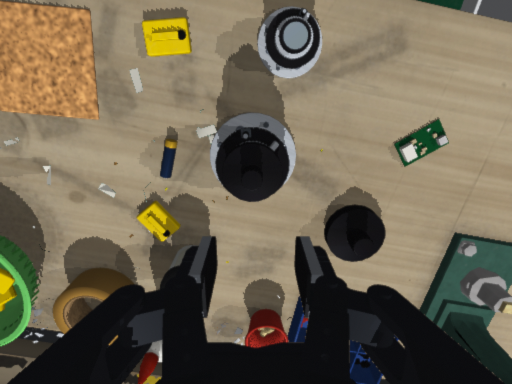

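The wrist picture has the robot side at the top. The capped camera is at (253,160), with its foot at about (254,152). The lever and post show at about (245,132) and (268,130). The mat is top left and the loose larger cap at (354,233).

```bash
python3 - <<'E'
from h import *
a=cv2.imread('pics/w1.png')[105:210,200:310]
a=cv2.resize(a,None,fx=5,fy=5,interpolation=cv2.INTER_CUBIC)
cv2.imwrite('pics/w1c.png',np.clip(255*(a/255.)**0.5,0,255).astype(np.uint8))
E
```

```text
(no output)
```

View pics/w1c.png

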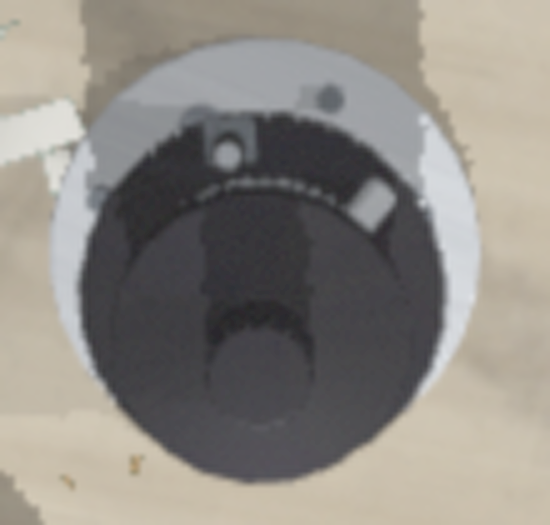

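```bash
python3 - <<'E'
from h import *
c=optics.calibration('wrist')
f=lambda x,y:(200+x/5,105+y/5)
knob=onz(c,*f(262,372),109)
P=onz(c,*f(229,148),70);L=onz(c,*f(376,200),65.5);L2=onz(c,*f(362,190),65.5)
l,r=onz(c,*f(82,280),52),onz(c,*f(444,280),52)
lo,ro=onz(c,*f(50,245),8),onz(c,*f(480,245),8)
print('knob',knob,'ring52 mid',(l+r)/2,np.linalg.norm(l-r),'foot',(lo+ro)/2,np.linalg.norm(lo-ro))
ft,fb=onz(c,*f(262,38),8),None
print('foot top edge',ft)
for ctr in (knob,(lo+ro)/2):
  for n,q in(('post',P),('lever',L),('leverface',L2)):
    v=(q-ctr)[:2];print(n,q.round(1),np.hypot(*v).round(1),np.arctan2(-v[1],-v[0]).round(3))
E
```

```text
knob [516.65577367 100.91386239 109.        ] ring52 mid [512.38225369  99.77476354  52.        ] 81.50418808006067 foot [513.59275831 100.11953025   8.        ] 109.1589284540619
foot top edge [463.6786342   89.87759568   8.        ]
post [482.2  87.1  70. ] 37.2 0.382
lever [487.7 119.6  65.5] 34.5 -0.572
leverface [486.2 116.2  65.5] 34.1 -0.465
post [482.2  87.1  70. ] 34.0 0.394
lever [487.7 119.6  65.5] 32.4 -0.644
leverface [486.2 116.2  65.5] 31.8 -0.531
```

The axis is at about (517,100.5) and the knob at (516.7,100.9). The post bears about +0.39 rad round −x and the lever face about −0.48. The 37 mm and 109 mm measurements match the given sizes. Now I'll take the cap.

>>> arm_command(motion=[[0.5,[2.4,-3.3,45],[0,0,0]],[0.5,[2.4,-3.3,90],[0,0,0]],[0.5,[2.4,-3.3,115],[0,0,0]],[0.5,[2.4,-3.3,130],[0,0,0]],[0.5,[2.4,-3.3,138],[0,0,0]],[0.5,[2.4,-3.3,138],[0,0,0]],[0.15,[2.4,-3.3,138],[0,0,0]],[0.15,[2.4,-3.3,138],[0,0,0]],[0.15,[2.4,-3.3,138],[0,0,0]],[0.15,[2.4,-3.3,138],[0,0,0]],[0.15,[2.4,-3.3,138],[0,0,0]]], grip_force=30)

```text
time: 3.78
position: [517.3, 101.1, 94.3]
ee_rot: [[-0.981, -0.192, 0.002], [-0.192, 0.981, 0.0], [-0.002, 0.0, -1.0]]
contact_force: [-0.7, -0.3, 7.3]
finger_gap: 0.217
grasp_force: 29.3
```

>>> arm_command(motion=[[0.15,[0,0,-5],[0,0,0]],[0.15,[0,0,-15],[0,0,0]],[0.15,[0,0,-35],[0,0,0]],[0.15,[0,0,-65],[0,0,0]],[0.15,[10,-25,-80],[0,0,0]],[0.15,[28,-62,-80],[0,0,0]],[0.15,[46,-105,-80],[0,0,0]],[0.15,[65,-148,-80],[0,0,0]],[0.15,[84,-190,-80],[0,0,0]],[0.15,[100,-225,-80],[0,0,0]],[0.15,[109,-245,-70],[0,0,0]],[0.15,[109,-245,-60],[0,0,0]],[0.15,[109,-245,-60],[0,0,0]]])

```text
time: 5.4
position: [456.6, -159.9, 153.0]
ee_rot: [[-0.981, -0.192, -0.001], [-0.192, 0.981, 0.0], [0.001, 0.001, -1.0]]
contact_force: [-0.4, -0.3, 0.6]
finger_gap: 0.218
grasp_force: 29.5
```

```bash
python3 - <<'E'
from h import *
a,c=grab('wrist','w2.png');b,d=grab('side','s2.png')
s=bot.get_obs();print(s['position'],s['finger_gap'],s['contact_force'],s['grasp_force'])
h=cv2.cvtColor(a,cv2.COLOR_BGR2HSV);m=cv2.inRange(h,(7,90,90),(20,255,255))
m=cv2.morphologyEx(m,cv2.MORPH_OPEN,np.ones((5,5)))
n,l,st,ce=cv2.connectedComponentsWithStats(m)
for i in range(1,n):
  if st[i,4]>1500: print(st[i])
cv2.imwrite('pics/c2.png',np.hstack([cv2.resize(a,(400,300)),cv2.resize(b[130:280,120:320],(400,300))]))
E
```

```text
[ 457.13684154 -159.73180459  153.64981789] 0.21825348757054608 [0.15755315 0.02537391 0.42220254] 29.51207035300854
[ 196  108  125  113 9841]
```

View pics/c2.png

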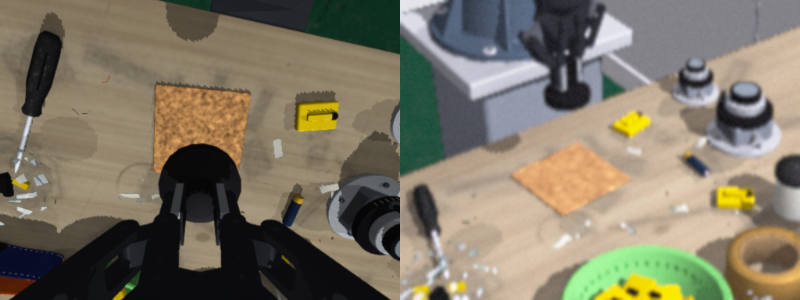

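The cap hangs level in the grip, over the mat. The mat's centre is at about (257,164) in full wrist pixels, so I need to go about 5 mm nearer the robot. Lowering and releasing.

>>> arm_command(motion=[[0.15,[5,0,40],[0,0,0]],[0.15,[5,0,80],[0,0,0]],[0.15,[5,0,105],[0,0,0]],[0.15,[5,0,118],[0,0,0]],[0.15,[5,0,123],[0,0,0]],[0.15,[5,0,126],[0,0,0]],[0.15,[5,0,127],[0,0,0]],[0.15,[5,0,127],[0,0,0]],[0.15,[5,0,127],[0,0,0]],[0.5,[5,0,126],[0,0,0]],[0.5,[5,0,126],[0,0,0]],[0.5,[5,0,126],[0,0,0]],[0.5,[5,0,126],[0,0,0]],[0.5,[5,0,110],[0,0,0]],[0.5,[5,0,70],[0,0,0]],[0.6,[5,0,10],[0,0,0]],[0.9,[5,0,-20],[0,0,0]],[0.9,[5,0,-20],[0,0,0]]])

```text
time: 7.75
position: [453.2, -161.9, 175.5]
ee_rot: [[-0.981, -0.192, 0.004], [-0.192, 0.981, -0.001], [-0.004, -0.002, -1.0]]
contact_force: [-0.5, -0.1, -0.7]
finger_gap: 0.898
grasp_force: 0.0
```

```bash
python3 - <<'E'
from h import *
a,c=grab('wrist','w3.png');b,d=grab('side','s3.png')
s=bot.get_obs();print(s['position'],s['finger_gap'],s['contact_force'],s['time'])
print(move((517,100.5,173),np.pi-0.05))
cv2.imwrite('pics/c3.png',np.hstack([cv2.resize(a,(400,300)),cv2.resize(b[130:280,120:320],(400,300))]))
E
```

```text
[ 451.8466729  -161.37535023  172.88978354] 0.8995831527231763 [-0.38055636  0.37729122 -1.24079206] 7.85
(array([-1.143e+02,  2.445e+02, -1.000e-01]), array([ 0. , -0. , 13.9]))
```

View pics/c3.png

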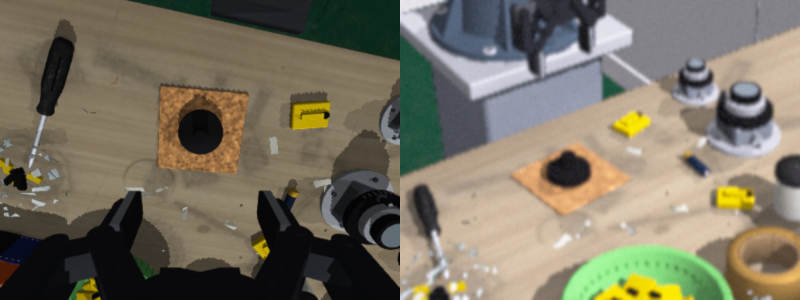

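The cap stands knob up in the middle of the mat, at (200,130) in the left panel. Now back over the camera for a closer look at the axis, lever and post.

>>> arm_command(motion=[[0.9,[-20,44,-30],[0,0,3]],[0.9,[-40,88,-30],[0,0,6]],[0.9,[-62,132,-30],[0,0,9]],[0.9,[-83,176,-30],[0,0,14]],[0.9,[-103,220,-30],[0,0,14]],[0.9,[-114,244.5,-30],[0,0,14]],[0.9,[-114,244.5,-30],[0,0,14]],[0.9,[-114,244.5,-30],[0,0,14]]])

```text
time: 8.85
position: [516.3, 99.9, 202.4]
ee_rot: [[-0.999, 0.051, -0.002], [0.051, 0.999, -0.001], [0.002, -0.001, -1.0]]
contact_force: [-0.2, 0.5, 0.9]
finger_gap: 0.904
grasp_force: 0.0
```

```bash
python3 - <<'E'
from h import *
a,c=grab('wrist','w4.png')
s=bot.get_obs();print(s['position'],np.round(s['joints'],2),s['contact_force'],s['time'])
for z in(8,52,66.5,82):print(z,proj(c,(517,100.5,z)))
u,v=proj(c,(517,100.5,60)).astype(int)
print(u,v);k=a[v-80:v+70,u-90:u+90]
cv2.imwrite('pics/w4c.png',np.clip(255*(cv2.resize(k,None,fx=4,fy=4,interpolation=2)/255.)**.6,0,255).astype(np.uint8))
E
```

```text
[516.40756738  99.66984189 202.64023551] [ 0.19  0.27 -0.03  1.27 -0.    0.24] [-0.75759614  1.07065326  0.42557686] 8.9
8 [256.29289744 164.41168788]
52 [256.3876366  174.53339147]
66.5 [256.42479648 178.50346353]
82 [256.46859979 183.18330462]
256 176
```

View pics/w4c.png

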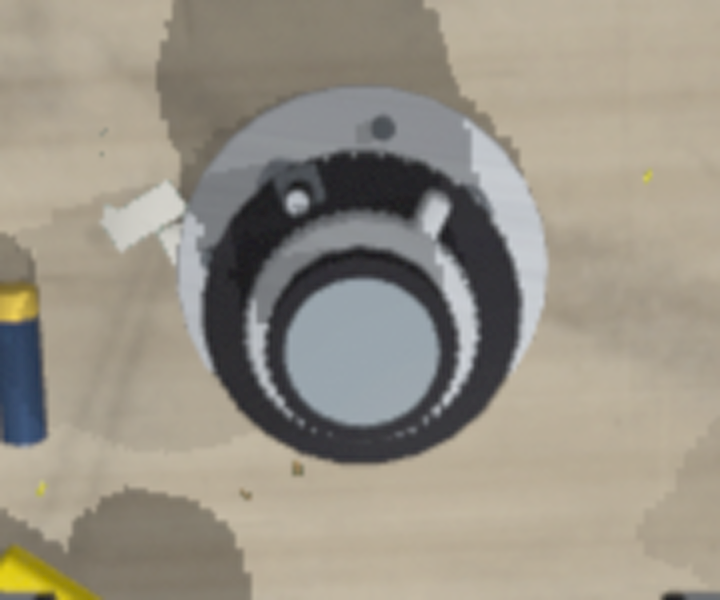

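The axis is confirmed: the upper ring's centre shows at (256.5,184) against a predicted (256.5,183). The lever is at about (274,149) and the post at (240,146), so the fingers are clear on both sides. At 0.9 opening the fingertips sit about 10 mm behind the TCP, which makes it about 4.5 mm at 57 mm. I'll descend to TCP z of about 51.5.

>>> arm_command(motion=[[0.82,[-0.7,0.7,40],[0,0,0]],[0.82,[-0.7,0.7,80],[0,0,0]],[0.82,[-0.7,0.7,105],[0,0,0]],[0.82,[-0.7,0.7,125],[0,0,0]],[0.82,[-0.7,0.7,140],[0,0,0]],[0.82,[-0.7,0.7,148],[0,0,0]],[0.82,[-0.7,0.7,151],[0,0,0]],[0.82,[-0.7,0.7,151],[0,0,0]],[0.82,[-0.7,0.7,151],[0,0,0]]], grip_force=40)

```text
time: 10.02
position: [518.0, 101.2, 52.8]
ee_rot: [[-0.999, 0.051, 0.001], [0.051, 0.999, 0.0], [-0.001, 0.0, -1.0]]
contact_force: [0.4, -0.6, -0.2]
finger_gap: 0.826
grasp_force: 0.0
```

```bash
python3 - <<'E'
from h import *
a,c=grab('wrist','w5.png');b,d=grab('side','s5.png')
s=bot.get_obs();print(s['position'],s['contact_force'],s['wrist_torque'],s['finger_gap'])
u,v=proj(d,(517,100.5,70)).astype(int)
cv2.imwrite('pics/c5.png',np.hstack([cv2.resize(a[60:360,106:406],(400,400)),cv2.resize(b[v-40:v+40,u-40:u+40],(400,400),interpolation=2)]))
E
```

```text
[517.86768215 101.19312269  52.72307769] [-0.02048352  0.76633606 -0.70524829] [ 0.03399439  0.00982599 -0.02315521] 0.8167659569557943
```

View pics/c5.png

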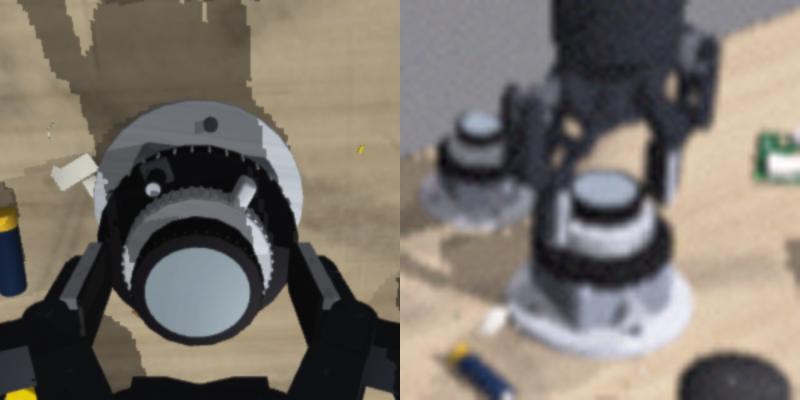

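The fingers straddle the ring evenly and sit clear of the lever, post and rings. Closing.

>>> arm_command(motion=[[0.72,[0.5,-0.5,1],[0,0,0]],[0.55,[0.5,-0.5,1],[0,0,0]],[0.55,[0.5,-0.5,1],[0,0,0]],[0.55,[0.5,-0.5,1],[0,0,0]],[0.55,[0.5,-0.5,1],[0,0,0]]], grip_force=40)

```text
time: 10.75
position: [517.1, 100.4, 51.7]
ee_rot: [[-0.999, 0.051, 0.0], [0.051, 0.999, -0.0], [-0.0, -0.0, -1.0]]
contact_force: [-3.4, -1.7, 7.9]
finger_gap: 0.63
grasp_force: 40.6
```

```bash
python3 - <<'E'
from h import *
s=bot.get_obs();print(s['position'],s['contact_force'],s['wrist_torque'],s['finger_gap'],s['grasp_force'],s['time'])
E
```

```text
[517.06679886 100.43849356  51.68685994] [-3.42156203 -1.6753592   7.93719876] [-0.40221034  0.52797648  0.04845798] 0.6297421677546662 40.64258515834808 10.75
```

>>> arm_command(motion=[[0.55,[0,0,0],[0,0,-3]],[0.55,[0,0,0],[0,0,-6]],[0.55,[0,0,0],[0,0,-9]],[0.55,[0,0,0],[0,0,-12]],[0.55,[0,0,0],[0,0,-15]],[0.55,[0,0,0],[0,0,-18]],[0.55,[0,0,0],[0,0,-21]],[0.55,[0,0,0],[0,0,-24]],[0.55,[0,0,0],[0,0,-26]],[0.55,[0,0,0],[0,0,-28]],[0.55,[0,0,0],[0,0,-29]],[0.55,[0,0,0],[0,0,-30]]])

```text
time: 12.25
position: [517.1, 100.5, 51.7]
ee_rot: [[-0.89, -0.455, 0.0], [-0.455, 0.89, -0.0], [-0.0, -0.0, -1.0]]
contact_force: [-3.7, -2.0, 8.0]
finger_gap: 0.636
grasp_force: 40.6
```

```bash
cat > r.py <<'E'
from h import *
s=bot.get_obs();R=np.array(s['ee_rot']);print(s['position'].round(1) if hasattr(s['position'],'round') else s['position'],'turned',np.degrees(np.arctan2(R[1,0],R[0,0])),'F',np.round(s['contact_force'],1),'T',np.round(s['wrist_torque'],3),'q6eff',s['effort'][5],s['finger_gap'],s['grasp_force'],s['time'])
E
python3 r.py; python3 - <<'E'
from h import *
a,c=grab('wrist','w6.png')
u,v=proj(c,(517,100.5,60)).astype(int);cv2.imwrite('pics/w6c.png',cv2.resize(a[max(v-100,0):v+60,u-100:u+100],None,fx=3,fy=3,interpolation=2))
E
```

```text
[517.1 100.5  51.7] turned -152.90583409915 F [-3.7 -2.   8. ] T [-0.25   0.533 -0.224] q6eff 0.11409056140109897 0.6362381528591304 40.5976939201355 12.25
```

View pics/w6c.png

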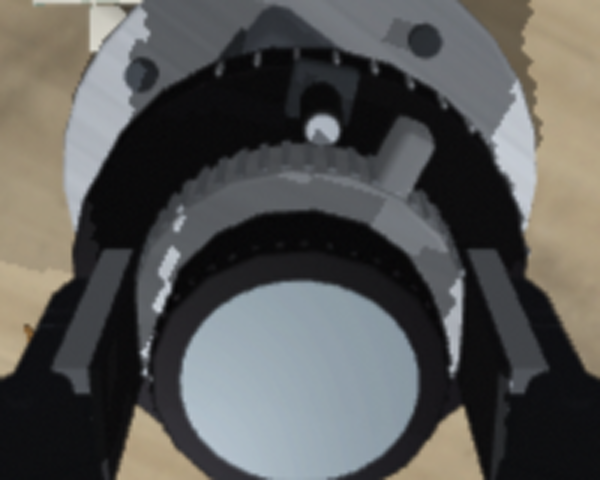

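The ring turns with the grip. About 10 mm, or 15–16°, remains between the lever at (400,125) and the post at (322,128) in the crop.

>>> arm_command(motion=[[0.55,[0,0,0],[0,0,-2]],[0.55,[0,0,0],[0,0,-4]],[0.55,[0,0,0],[0,0,-6]],[0.55,[0,0,0],[0,0,-8]],[0.55,[0,0,0],[0,0,-9]],[0.55,[0,0,0],[0,0,-10]],[0.55,[0,0,0],[0,0,-11]],[0.55,[0,0,0],[0,0,-11]]])

```text
time: 13.3
position: [517.1, 100.5, 51.7]
ee_rot: [[-0.787, -0.617, 0.0], [-0.617, 0.787, -0.0], [-0.0, -0.0, -1.0]]
contact_force: [-2.4, -1.2, 7.3]
finger_gap: 0.635
grasp_force: 40.6
```

```bash
python3 r.py
```

```text
[517.1 100.5  51.7] turned -141.91732283020227 F [-2.4 -1.2  7.3] T [-0.289  0.701 -0.022] q6eff -0.21485629957169294 0.6354337593345457 40.626731514930725 13.3
```

>>> arm_command(motion=[[0.55,[0,0,0],[0,0,-1]],[0.55,[0,0,0],[0,0,-2]]])

```text
time: 13.55
position: [517.0, 100.5, 51.7]
ee_rot: [[-0.765, -0.644, 0.0], [-0.644, 0.765, -0.0], [-0.0, -0.0, -1.0]]
contact_force: [-3.0, -1.0, 8.3]
finger_gap: 0.637
grasp_force: 40.6
```

```bash
python3 r.py
```

```text
[517.  100.5  51.7] turned -139.90425855126836 F [-3.  -1.   8.3] T [-0.221  0.636 -0.232] q6eff 0.12948506511747837 0.6372528217540386 40.62078773975372 13.55
```

>>> arm_command(motion=[[0.55,[0,0,0],[0,0,-1]],[0.55,[0,0,0],[0,0,-1]]])

```text
time: 13.8
position: [517.0, 100.5, 51.7]
ee_rot: [[-0.754, -0.657, 0.0], [-0.657, 0.754, -0.0], [-0.0, -0.0, -1.0]]
contact_force: [-2.2, -2.4, 7.8]
finger_gap: 0.639
grasp_force: 40.6
```

```bash
python3 r.py
```

```text
[517.  100.5  51.7] turned -138.91076737187578 F [-2.2 -2.4  7.8] T [-0.286  0.585  0.016] q6eff -0.19104451406747103 0.6386262842886337 40.6299090385437 13.8
```

>>> arm_command(motion=[[0.55,[0,0,0],[0,0,-1]],[0.55,[0,0,0],[0,0,-2]]])

```text
time: 14.05
position: [517.0, 100.5, 51.7]
ee_rot: [[-0.73, -0.683, 0.0], [-0.683, 0.73, -0.0], [-0.0, -0.0, -1.0]]
contact_force: [-2.8, -0.5, 8.0]
finger_gap: 0.637
grasp_force: 40.6
```

```bash
python3 r.py
```

```text
[517.  100.5  51.7] turned -136.91081328336918 F [-2.8 -0.5  8. ] T [-0.172  0.632 -0.425] q6eff -0.015187772805802524 0.6368083999258408 40.63218891620636 14.05
```

>>> arm_command(motion=[[0.55,[0,0,0],[0,0,-1]],[0.55,[0,0,0],[0,0,-1]]])

```text
time: 14.3
position: [517.0, 100.6, 51.7]
ee_rot: [[-0.718, -0.696, 0.0], [-0.696, 0.718, 0.0], [-0.0, -0.0, -1.0]]
contact_force: [-3.6, -0.9, 6.9]
finger_gap: 0.636
grasp_force: 40.6
```

```bash
python3 r.py
```

```text
[517.  100.6  51.7] turned -135.9250651284573 F [-3.6 -0.9  6.9] T [-0.137  0.652 -0.248] q6eff -0.4438598267734051 0.6359510828334495 40.631988644599915 14.3
```

>>> arm_command(motion=[[0.55,[0,0,0],[0,0,-0.5]],[0.55,[0,0,0],[0,0,-0.5]],[0.55,[0,0,0],[0,0,-0.5]]])

```text
time: 14.68
position: [517.0, 100.6, 51.7]
ee_rot: [[-0.713, -0.702, 0.0], [-0.702, 0.713, 0.0], [-0.0, -0.0, -1.0]]
contact_force: [-2.7, -0.3, 8.1]
finger_gap: 0.634
grasp_force: 40.6
```

```bash
python3 r.py
```

```text
[517.  100.6  51.7] turned -135.43999657092957 F [-2.7 -0.3  8.1] T [-0.114  0.597 -0.372] q6eff -0.3715983498841524 0.6342615347195336 40.63386082649231 14.675
```

The lever bears on the post. The hold torque rose from about 0 to 0.37 N m, which is roughly 5–10 N. I'll hold briefly, then release gently.

>>> arm_command(motion=[[0.55,[0,0,0],[0,0,0]],[0.55,[0,0,0],[0,0,0]],[0.68,[0,0,0],[0,0,0]],[0.75,[0,0,0],[0,0,0]],[0.82,[0,0,0],[0,0,0]],[0.82,[0,0,0],[0,0,0]],[0.82,[0,0,0],[0,0,0]],[0.82,[0,0,-5],[0,0,0]],[0.82,[0,0,-20],[0,0,0]],[0.82,[0,0,-50],[0,0,0]],[0.82,[0,0,-90],[0,0,0]],[0.82,[0,0,-120],[0,0,0]],[0.82,[0,0,-120],[0,0,0]],[0.82,[0,0,-120],[0,0,0]]], grip_force=20)

```text
time: 16.42
position: [517.0, 100.6, 171.4]
ee_rot: [[-0.712, -0.702, 0.0], [-0.702, 0.712, 0.0], [-0.0, -0.0, -1.0]]
contact_force: [-0.3, 0.1, 0.5]
finger_gap: 0.82
grasp_force: 0.0
```

```bash
python3 r.py; python3 - <<'E'
from h import *
a,c=grab('wrist','w7.png')
u,v=proj(c,(517,100.5,60)).astype(int);cv2.imwrite('pics/w7c.png',cv2.resize(a[max(v-60,0):v+40,u-60:u+60],None,fx=5,fy=5,interpolation=2))
E
```

```text
[517.  100.6 171.4] turned -135.42040882599605 F [-0.3  0.1  0.5] T [ 0.038 -0.003 -0.001] q6eff -0.00012652391433221055 0.8204583345419166 0.0 16.425
```

View pics/w7c.png

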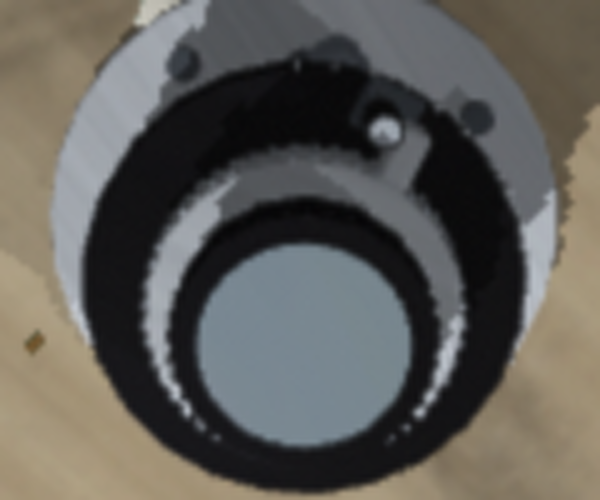

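The lever at (405,155) rests against the post at (385,130), and the gripper is clear of everything.

```bash
python3 -c "
from cell import bot
print(bot.job_done())"
```

```text
the job is handed in; nothing more can be done
None
```

I handed the job in at about 16 s: the cap is knob up in the middle of the mat, and the ring is let go with its lever against the post. The bearing force was about 5–10 N, estimated from wrist torque. No verdict came back.

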